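Set a sheet blank overhanging in the edge-weld nest

TASK

Get the steel blank in the welding nest ready for edge welding, using fingertips only and never lifting or pinching it: push it gently along the ledge until its front edge meets the raised end stop and so overhangs the ledge. Then press the hold-down lever fully down so that its pad clamps the blank, and after that press the end stop down out of the way so that the overhanging edge stands free. Leave the spare blank, the ring gauge and the pot magnet where they are.

Things in the scene. Friction and masses are not known exactly. Their poses are not given: they have to be found in the camera images.
- nest: Fixed dark steel welding nest, yawed within 0.35 rad. Frame: +y = way the blank is pushed, +x = to the back fence, away from the robot. Origin on the table under the middle of the ledge's front end. Ledge 60 mm above the table, from y -96 mm (rear) to 0, x -26.5 to 26.5 mm, between a 12 mm high back fence and a 4 mm high front gib. Behind y -96 mm only the table lies below.
- ledge_end (a point): Middle of the ledge's front end, on its surface (60 mm above nest's origin). The button face of the raised end stop stands 20 mm in front of it (+y), so a blank that meets the stop overhangs by 20 mm.
- blank: Bright flat steel blank on the ledge, 50 x 120 x 6 mm, 0.3 kg, slides at 1 to 3 N. Origin: middle of its underside; y = its length, front edge at +60 mm, tail edge at -60 mm. At the start the front edge is 2 to 20 mm short of the ledge's end and the tail sticks out 26 to 44 mm behind the ledge in free air, where a finger can push its end face; at the stop the tail still sticks out 4 mm.
- clamp (a joint): Hold-down lever, hinged behind the fence on an axis along nest y at x 48, y -28, z 66 mm in the nest frame. Radians: 0 = its pad just touches the blank, -0.06 = fully down against its limit, positive = raised; 0.5 to 0.85 at the start. Stays where it is left (friction 0.35 N m, 4 N at the handle; about 7 N over the last 0.06 rad against the pad's spring).
- clamp_grip (a point): Point on top of the lever's black rubber handle (34 mm long, 16 mm thick), near its free end: press here. 104 mm from the hinge along the lever (to nest -x) and 22 mm above the hinge, square to the lever; with the lever at 0 it is at x -56, y -28, z 88 mm in the nest frame. Swings down and to nest -x as the lever closes.
- clamp_pad: Black rubber pad under the hold-down lever, 14 mm across, 48 mm from the hinge. It is sprung: 7 N when the lever is fully down. Origin: middle of its lower face; with the lever at 0 at x 0, y -28, z 66 mm in the nest frame.
- stop (a joint): Drop-away end stop, a bar across the front of the ledge, hinged on an axis along nest y at x 42, y 30, z 56 mm in the nest frame. Radians: 0 = raised (at the start), grows as it is pressed down, 0.5 = fully down at its limit. Stays where it is left (friction 0.25 N m, about 3 N at the thumb pad). Pushing the blank against it does not move it.
- stop_pad (a point): Middle of the top of the stop's thumb pad (22 x 20 mm, 6 mm thick) at its free end, clear of the blank on the robot's side: press here. Raised it is at x -54, y 34, z 68 mm in the nest frame; it sinks 47 mm when pressed fully down and moves about 6 mm to nest +x.
- spare_blank: A second, equal blank lying on the table behind the nest (+x); a bystander. Origin: middle of its underside.
- gauge: Steel ring gauge, 49 mm across, 15 mm high, on the table; a bystander. Origin: middle of its underside.
- pot_magnet: Round pot magnet, 30 mm across, 10 mm high, on the table; a bystander. Origin: middle of its underside.

How it is judged:
By the outcome, as a careful person would: the job done as asked, in the order asked, and still so for the second after the job is handed in, with the robot touching nothing.
It also fails if it takes over 43 s, if anything falls off the work surface, if the arm or the gripper's body presses on something with over 40 N, if the wrist force passes 120 N, or if a joint passes its speed limit or range.

ROBOT

A 6-joint arm with a two-finger parallel gripper is mounted at the origin on a cart in front of the work surface, level with it; the furniture and walls round the work are solid. World frame = base frame: x ahead of the robot, y to its left, z up, the work surface at z = 0. Lengths are in m, angles in degrees, forces in N, time in s.
With the tool pointing down it reaches from about 0.375 to 0.9 m from the base axis. Payload 3.1 kg.
Tool frame: the origin (TCP) lies on the centre line of the jaws, within the pads' length; the fingertips stand 25 mm ahead of it and the grasp point (between the pads) lies 6 mm ahead of it; z points along the fingers, y is the line along which they close (so a half turn about z gives the same grasp; the last joint's range is limited). The gripper opens to 87 mm and grips with 3 to 60 N. Pads are 19 mm wide; open, the fingers measure 117 mm over their backs; the gripper's body (75 mm by 190 mm) begins 51 mm behind the grasp point.
Start: joints at [-76.862, 30.224, 82.088, -0, 67.689, -10.227], TCP at [0.248, -0.574, 0.248] pointing down, gripper open.
Joint ranges: [-176.69, 176.69], [-43.24, 126.21], [12.49, 139.97], [-82, 262], [0, 151.66], [-163.58, 163.58]. Speed limits (degrees/s): [159.86, 159.86, 180, 180, 180, 180].

INTERFACE

Orientations are given as a 3x3 rotation matrix whose columns are the frame's x, y, z axes.
In Python, from rig import * gives the robot as it stands.
- The arm moves only by the tool step_arm, never from a script. Its argument "steps" is a list of rows, each a list of 7 numbers: the shift along the tool's x, y, z normalised to -1 to 1, where 1 is 0.3 m, then the turn, a rotation vector about the tool's x, y, z normalised to -1 to 1, where 1 is 45 degrees, then the gripper's target within -1 to 1 (shut at 1, half-way at 0, fully open at -1). A call has 1 to 8 rows; each row is the pose to reach, as a shift and turn from the pose commanded when the call began, along the tool's axes at that moment; what a row does not reach only later rows make up. A row lasts 1/12 s, in which the tool goes at most 41.7 mm and 7.16 degrees, less where a joint would pass 70% of its speed; a pose out of reach is approached as far as the arm can. A call with a number of a shift or a turn outside -1 to 1 is refused whole. A call with a gripper value outside its range is refused whole. The fingers move at their own pace and stop on an object; the grip force is fixed at half the most. Time passes only in rows, so rows that repeat a pose let the fingers close. It gives the time, the measured TCP pose, the force, the opening and the grip force at its end, in the units of the state.
- read_state(): the state, without advancing time (a new reading comes with each control period).
- capture(name): name is "scene" or "top" or "wrist"; returns a dict with "image" (400x640x3 uint8, red, green, blue), "vertical_fov" (degrees; the focal length in pixels is half the picture's height over the tangent of half this angle, whatever the lens; pixels are square), "cx", "cy" (the principal point, pixels), "world_from_camera" (4x4, takes a point from camera to world coordinates); the wrist camera has in their place "T_tool_cam" (4x4, takes a point from camera to tool coordinates, whose origin is the TCP and whose axes are the flange's). Camera axes: x right, y down, z forward; pixel columns grow to the right and rows downward; lengths in m; the calibration is good to about 2 mm. A picture is of the moment at which its call begins: read the wrist's pose just before it. There is no depth.
- hand_in(): hands the job in; it is judged then, once.
The state is a dict: "time_s": time; "joint_positions": joint angles; "qvel": joint speeds; "tau": joint torques, N m; "position": TCP position; "tcp_rot": TCP orientation; "force": force on the tool from outside, world axes, zero at the start; "moment": the same for the moment, N m; "opening": opening from 0.0 (shut) to 1.0 (fully open); "grasp_force": force on a finger pad.
Only numpy, scipy, OpenCV 4.12 (cv2) and the standard library are available. Lean on these libraries where they do the work, as an engineer would, in place of code of your own. Each camera call takes 0.05 s, during which the arm holds its last target. There are 200 camera calls.

## Working session

There is one attempt and no reset: what is moved stays moved. The work goes in short steps, Python scripts to look and compute and a tool call to move; the robot and the scene stay as the last step left them, time stands still between calls to the robot, and variables do not carry over. Pictures are saved under pics/ and viewed, at most 13 in all, crops included, and the job is handed in when it is done.

Besides the shell and the picture viewer there is one more tool, called after "Request:" as name(argument=value, ...), one argument or row to a line, values as JSON. step_arm: Moves the arm, as the interface text tells. Scaled input: -1 to 1 covers 0.3 m each way for a shift and 45 degrees each way for a turn. Its arguments: {"type":"object","properties":{"steps":{"type":"array"}},"required":["steps"]}

```bash
mkdir -p pics
python3 - <<'E'
from rig import *
import cv2
s=read_state();print(s['position'],s['tcp_rot'],s['opening'],s['time_s'])
for n in("scene","top"):
    c=capture(n);cv2.imwrite(f"pics/{n}0.png",cv2.cvtColor(c["image"],cv2.COLOR_RGB2BGR));print(n,c["vertical_fov"],c["cx"],c["cy"],c["world_from_camera"])
E
```

```text
[ 0.24772712 -0.57308335  0.24659269] [[ 9.17996900e-01  3.96587256e-01 -4.90427961e-04]
 [ 3.96587391e-01 -9.17994669e-01  2.05644114e-03]
 [ 3.65348094e-04 -2.08230413e-03 -9.99997765e-01]] 0.9964932186189809 0.0
scene 56.73586162926185 320.9569973371467 196.14158307404935 [[ 0.92928533 -0.30260218  0.21180344  0.37900521]
 [-0.36921392 -0.77728713  0.50941711 -0.33554782]
 [ 0.01048136 -0.55159463 -0.83404647  0.80352287]
 [ 0.          0.          0.          1.        ]]
top 43.69325099253919 324.07917263840557 196.32922266595796 [[ 0.00396297 -0.99119416  0.13235724  0.46215438]
 [-0.99996994 -0.00304591  0.00713042  0.12231093]
 [-0.00666449 -0.13238152 -0.99117643  0.93866646]
 [ 0.          0.          0.          1.        ]]
```

View pics/scene0.png

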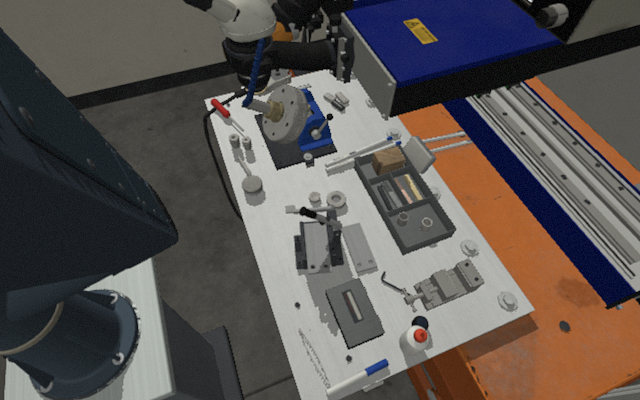

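View pics/top0.png

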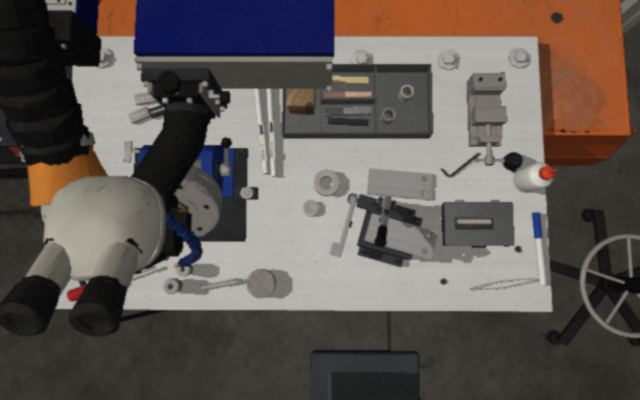

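The scene camera shows the nest at about (320,245). In the top view it is at about (390,230), with the stop bar at (343,222) and the raised lever at (382,225). I'll enlarge this area.

Run:
```python
import cv2,numpy as np
a=cv2.imread("pics/top0.png")[160:290,310:450];a=cv2.resize(a,None,fx=4.4,fy=4.4,interpolation=cv2.INTER_CUBIC)
a=cv2.convertScaleAbs(a,alpha=1.4,beta=25)
cv2.imwrite("pics/top0c.png",a)
```

```text
(no output)
```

View pics/top0c.png

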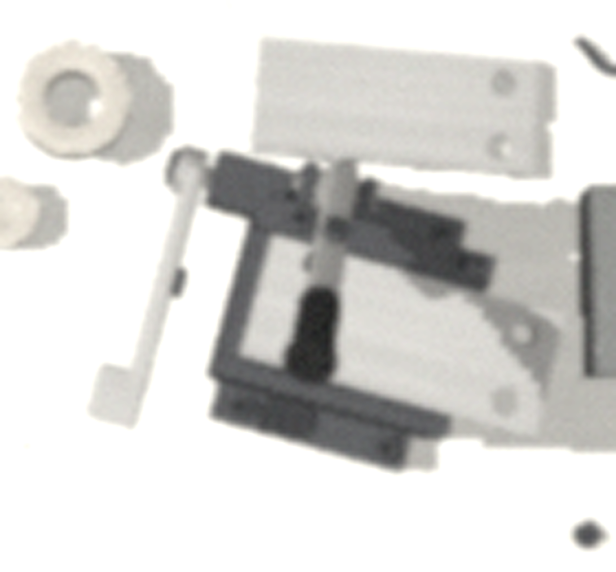

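The enlarged crop shows:
- stop thumb pad at (115,396)
- stop hinge at (187,165)
- blank tail corners at (557,330) and (533,432)
- blank front near corner at (238,358)
- handle tip at (308,370)

Next I'll fit the nest pose.

```bash
cat > h.py <<'E'
import numpy as np, cv2
from rig import *
from scipy.optimize import least_squares
def proj(P,W,fov,cx,cy,h=400):
    P=np.atleast_2d(P);f=h/2/np.tan(np.radians(fov/2))
    c=(np.linalg.inv(W)@np.c_[P,np.ones(len(P))].T)[:3]
    return np.c_[cx+f*c[0]/c[2],cy+f*c[1]/c[2]]
def nest(p,q):
    c,s=np.cos(p[2]),np.sin(p[2]);q=np.atleast_2d(q)
    return np.c_[p[0]+c*q[:,0]-s*q[:,1],p[1]+s*q[:,0]+c*q[:,1],q[:,2]]
def grip(a):  # lever point, nest frame
    return [.048-.104*np.cos(a)+.022*np.sin(a)*1, -.028, .066+.104*np.sin(a)+.022*np.cos(a)]
E
python3 - <<'E'
from h import *
c=capture("top");cam=(c["world_from_camera"],c["vertical_fov"],c["cx"],c["cy"])
px=np.array([[115,396],[557,330],[533,432],[238,358],[308,365]])/4.4+[310,160]
def mod(p):
    f=p[3];Q=[[-.054,.034,.068],[.025,f-.12,.066],[-.025,f-.12,.066],[-.025,f,.066],grip(p[4])]
    return proj(nest(p,Q),*cam)
r=least_squares(lambda p:(mod(p)-px).ravel(),[.45,.05,-.2,-.01,.7])
print(r.x,(r.fun.reshape(-1,2)).round(1))
p=r.x;print(nest(p,[[-.054,.034,.068],[0,p[3]-.12,.063],grip(p[4])]))
E
```

```text
[ 0.52635986  0.05922651 -0.28049224 -0.00727322  0.59940115] [[ 0.2  0.4]
 [ 1.1 -2.2]
 [-0.7  2.3]
 [-0.4 -0.4]
 [-0.3 -0.1]]
[[ 0.48388239  0.10684651  0.068     ]
 [ 0.49112698 -0.06307279  0.063     ]
 [ 0.4941448   0.03936849  0.14283622]]
```

```bash
cat >> h.py <<'E'
N=np.array([.52636,.05923,-.2805])
def go(target,turn=True,p=N):
    """nest-frame fingertip target (x,y,ztip) -> normalised tool shift and turn from the measured pose"""
    s=read_state();R=np.array(s['tcp_rot']);t=nest(p,target)[0]+[0,0,.025]
    ys=np.array([np.cos(p[2]),np.sin(p[2]),0]);zs=np.array([0,0,-1.]);G=np.c_[np.cross(ys,zs),ys,zs]
    rv=cv2.Rodrigues(R.T@G)[0].ravel()
    print("t",round(s['time_s'],2),"F",np.round(s['force'],1),"shift",(R.T@(t-s['position'])/.3).round(3),"turn",(np.degrees(rv)/45).round(3))
E
python3 - <<'E'
from h import *
go([0,-.165,.19])
print(capture("wrist")["T_tool_cam"].round(3))
E
```

```text
t 0.15 F [0.5 0.4 0.6] shift [ 1.339 -1.142  0.108] turn [-2.000e-03 -1.000e-03 -1.124e+00]
[[ 0.    -0.957 -0.292  0.08 ]
 [ 1.     0.     0.    -0.   ]
 [-0.    -0.292  0.957 -0.137]
 [ 0.     0.     0.     1.   ]]
```

Request:
step_arm(
  steps=[
    [0.8,-0.68,0.0,0,0,-0.65,1],
    [0.8,-0.68,0.0,0,0,-0.65,1],
    [0.8,-0.68,0.0,0,0,-0.65,1],
    [0.8,-0.68,0.0,0,0,-0.65,1],
    [0.8,-0.68,0.0,0,0,-0.65,1],
    [0.8,-0.68,0.0,0,0,-0.65,1],
    [0.8,-0.68,0.0,0,0,-0.65,1],
    [0.8,-0.68,0.0,0,0,-0.65,1],
  ],
)

```text
time_s: 0.87
position: [0.3877, -0.2869, 0.2474]
tcp_rot: [[0.606, 0.796, -0.001], [0.796, -0.606, 0.003], [0.002, -0.002, -1.0]]
force: [-0.8, 0.3, -0.4]
opening: 0.481
grasp_force: 0.0
```

```bash
python3 -c "
from h import *
go([0,-.165,.19])"
```

```text
t 0.87 F [-0.8  0.3 -0.4] shift [ 0.685 -0.132  0.109] turn [-0.002 -0.003 -0.471]
```

Request:
step_arm(
  steps=[
    [0.68,-0.13,0.11,0,0,-0.47,1],
    [0.68,-0.13,0.11,0,0,-0.47,1],
    [0.68,-0.13,0.11,0,0,-0.47,1],
    [0.68,-0.13,0.11,0,0,-0.47,1],
    [0.68,-0.13,0.11,0,0,-0.47,1],
    [0.68,-0.13,0.11,0,0,-0.47,1],
    [0.68,-0.13,0.11,0,0,-0.47,1],
  ],
)

```text
time_s: 1.45
position: [0.4804, -0.1031, 0.2141]
tcp_rot: [[0.274, 0.962, -0.001], [0.962, -0.274, 0.0], [0.0, -0.001, -1.0]]
force: [-0.3, -0.3, -0.3]
opening: 0.019
grasp_force: 0.0
```

Run:
```python
from h import *
s=read_state();c=capture("wrist")
R=np.eye(4);R[:3,:3]=s['tcp_rot'];R[:3,3]=s['position'];W=R@c["T_tool_cam"]
np.savez("w1.npz",W=W,k=[c["vertical_fov"],c["cx"],c["cy"]],im=c["image"])
im=cv2.cvtColor(c["image"],cv2.COLOR_RGB2BGR)
cv2.imwrite("pics/w1.png",cv2.resize(im,None,fx=1.25,fy=1.25));print(s['position'],c["vertical_fov"]);go([0,-.165,.19])
```

```text
[ 0.48044904 -0.10309542  0.21407008] 68.94656916319445
t 1.5 F [ 0.1 -0.9  0.5] shift [ 0.018 -0.004 -0.002] turn [-0.001  0.001  0.   ]
```

View pics/w1.png

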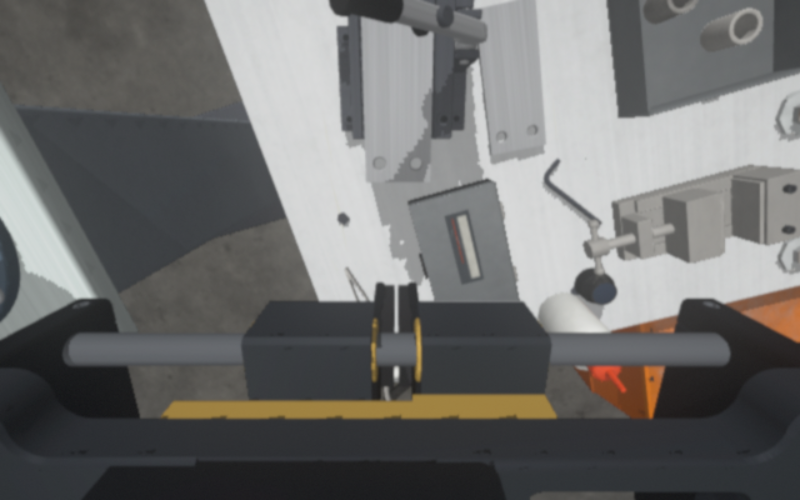

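The wrist view shows the blank's tail corners at (367,181) and (427,181). The grey block's near corner is at (411,205), close to where the finger has to come down. I'll measure both, including the block's height.

```bash
cat >> h.py <<'E'
def ray(px,z,W,fov,cx,cy):
    f=200/np.tan(np.radians(fov/2));d=W[:3,:3]@np.array([(px[0]-cx)/f,(px[1]-cy)/f,1]);o=W[:3,3]
    return o+d*(z-o[2])/d[2]
def tonest(P,p=N):
    c,s=np.cos(p[2]),np.sin(p[2]);d=np.array(P)[:2]-p[:2];return np.array([c*d[0]+s*d[1],-s*d[0]+c*d[1]])
E
python3 - <<'E'
from h import *
w=np.load("w1.npz");K=(w["W"],*w["k"])
a,b=[ray(np.array(q)/1.25,.066,*K) for q in([367,181],[430,181])]
print("tail",tonest(a),tonest(b),np.linalg.norm(a-b),"edge angle",np.arctan2(b[1]-a[1],b[0]-a[0]))
c=capture("top");T=(c["world_from_camera"],c["vertical_fov"],c["cx"],c["cy"])
for z in(0,.01,.02,.03,.04,.05): print(z,ray(np.array([411,205])/1.25,z,*K)[:2].round(4),ray([443,245],z,*T)[:2].round(4),tonest(ray(np.array([411,205])/1.25,z,*K)))
# fence/gib line directions
for n,q1,q2,z in(("gib",[360,60],[362,137],.064),("blank L",[363,60],[367,181],.066)):
    A,B=ray(np.array(q1)/1.25,z,*K),ray(np.array(q2)/1.25,z,*K);d=A-B;print(n,tonest(A),tonest(B),"yaw",-np.arctan2(d[0],d[1]))
# saved top image with overlay not needed
g=cv2.cvtColor(w["im"],cv2.COLOR_RGB2BGR)[0:200,230:470];cv2.imwrite("pics/w1c.png",cv2.convertScaleAbs(cv2.resize(g,None,fx=3,fy=3,interpolation=cv2.INTER_CUBIC),alpha=1.3,beta=20))
E
```

```text
tail [-0.02251693 -0.1253609 ] [ 0.02654868 -0.12522742] 0.04906579965927137 edge angle -0.27777957293485056
0 [ 0.4971 -0.0959] [ 0.4963 -0.0938] [ 0.01478772 -0.15712891]
0.01 [ 0.4972 -0.0939] [ 0.4959 -0.0915] [ 0.01437028 -0.15517192]
0.02 [ 0.4974 -0.0919] [ 0.4956 -0.0892] [ 0.01395284 -0.15321493]
0.03 [ 0.4975 -0.0899] [ 0.4952 -0.0869] [ 0.0135354  -0.15125793]
0.04 [ 0.4976 -0.0879] [ 0.4949 -0.0846] [ 0.01311796 -0.14930094]
0.05 [ 0.4978 -0.0859] [ 0.4945 -0.0823] [ 0.01270052 -0.14734394]
gib [-0.02591951 -0.03956349] [-0.02578539 -0.09247714] yaw -0.2779653762388928
blank L [-0.02360671 -0.03989837] [-0.02251693 -0.1253609 ] yaw -0.2677491752294712
```

View pics/w1c.png

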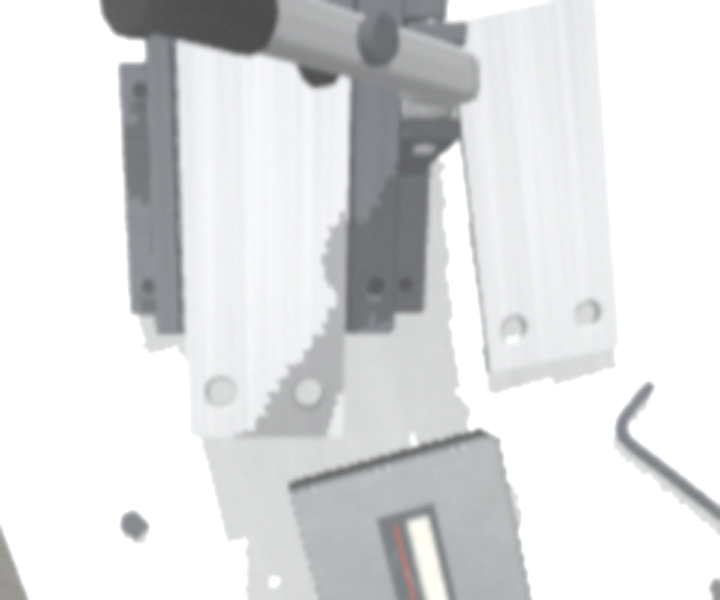

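The wrist estimate agrees with the nest fit to about 2 mm: the tail is at y≈-0.125. The block is thin and well below 50 mm. I'll descend behind the tail.

Request:
step_arm(
  steps=[
    [0.04,0,0.12,0,0,0,1],
    [0.06,0,0.24,0,0,0,1],
    [0.06,0,0.36,0,0,0,1],
    [0.06,0,0.44,0,0,0,1],
    [0.06,0,0.46,0,0,0,1],
    [0.06,0,0.46,0,0,0,1],
  ],
)

```text
time_s: 2.05
position: [0.484, -0.0895, 0.0753]
tcp_rot: [[0.282, 0.959, -0.003], [0.959, -0.282, 0.001], [0.0, -0.004, -1.0]]
force: [0.0, -1.4, -0.9]
opening: 0.005
grasp_force: 0.0
```

Run:
```python
from h import *
go([.001,-.1354,.05])
c=capture("wrist");im=cv2.cvtColor(c["image"],cv2.COLOR_RGB2BGR)[0:330,180:480]
cv2.imwrite("pics/w2.png",cv2.convertScaleAbs(cv2.resize(im,None,fx=1.8,fy=1.8),alpha=1.3,beta=20))
```

```text
t 2.05 F [ 0.  -1.4 -0.9] shift [0.064 0.001 0.001] turn [-0.005 -0.    -0.007]
```

View pics/w2.png

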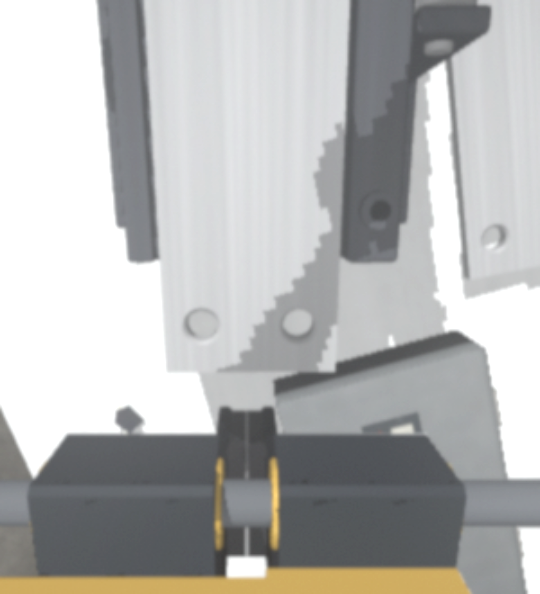

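The closed fingers sit behind the tail and are centred on it (finger at column 246, blank middle at about 252). Now I'll push slowly.

Request:
step_arm(
  steps=[
    [0.03,0,0,0,0,0,1],
    [0.05,0,0,0,0,0,1],
    [0.06,0,0,0,0,0,1],
    [0.07,0,0,0,0,0,1],
    [0.08,0,0,0,0,0,1],
    [0.09,0,0,0,0,0,1],
    [0.1,0,0,0,0,0,1],
    [0.11,0,0,0,0,0,1],
  ],
)

```text
time_s: 2.77
position: [0.4947, -0.0564, 0.0768]
tcp_rot: [[0.279, 0.96, 0.001], [0.96, -0.279, -0.0], [-0.0, 0.001, -1.0]]
force: [0.0, -1.7, 2.5]
opening: 0.006
grasp_force: 1.5
```

```bash
python3 -c "
from h import *
go([.001,-.1095,.05])"
```

```text
t 2.77 F [ 0.  -1.7  2.5] shift [ 0.034 -0.002  0.006] turn [ 0.001  0.    -0.003]
```

Request:
step_arm(
  steps=[
    [0.007,0,0,0,0,0,1],
    [0.014,0,0,0,0,0,1],
    [0.021,0,0,0,0,0,1],
    [0.021,0,0,0,0,0,1],
  ],
)

```text
time_s: 3.1
position: [0.4962, -0.05, 0.0764]
tcp_rot: [[0.28, 0.96, -0.0], [0.96, -0.28, 0.0], [0.0, -0.0, -1.0]]
force: [0.2, -1.6, 0.5]
opening: 0.004
grasp_force: 0.5
```

Request:
step_arm(
  steps=[
    [0.006,0,0,0,0,0,1],
    [0.006,0,0,0,0,0,1],
  ],
)

```text
time_s: 3.27
position: [0.4966, -0.0484, 0.0764]
tcp_rot: [[0.28, 0.96, -0.0], [0.96, -0.28, 0.0], [0.0, -0.0, -1.0]]
force: [-0.4, -1.5, 1.5]
opening: 0.007
grasp_force: 0.6
```

Request:
step_arm(
  steps=[
    [0.006,0,0,0,0,0,1],
    [0.006,0,0,0,0,0,1],
  ],
)

```text
time_s: 3.43
position: [0.4971, -0.0467, 0.0764]
tcp_rot: [[0.28, 0.96, -0.0], [0.96, -0.28, 0.0], [0.0, -0.0, -1.0]]
force: [-0.3, -0.4, 1.5]
opening: 0.009
grasp_force: 0.5
```

Request:
step_arm(
  steps=[
    [0.006,0,0,0,0,0,1],
    [0.006,0,0,0,0,0,1],
  ],
)

```text
time_s: 3.6
position: [0.4975, -0.0452, 0.0764]
tcp_rot: [[0.279, 0.96, -0.0], [0.96, -0.279, -0.0], [-0.0, -0.0, -1.0]]
force: [-0.3, -2.8, 1.3]
opening: 0.004
grasp_force: 1.3
```

Request:
step_arm(
  steps=[
    [0.005,0,0,0,0,0,1],
    [0.005,0,0,0,0,0,1],
  ],
)

```text
time_s: 3.77
position: [0.4978, -0.045, 0.0764]
tcp_rot: [[0.278, 0.961, -0.001], [0.961, -0.278, -0.002], [-0.002, -0.0, -1.0]]
force: [-2.4, -9.1, 0.3]
opening: 0.003
grasp_force: 4.3
```

Run:
```python
from h import *
go([.001,-.1095,.05])
c=capture("top")
g=cv2.cvtColor(c["image"],cv2.COLOR_RGB2BGR)[180:280,320:460]
s=read_state();cw=capture("wrist");R=np.eye(4);R[:3,:3]=s['tcp_rot'];R[:3,3]=s['position']
K=(R@cw["T_tool_cam"],cw["vertical_fov"],cw["cx"],cw["cy"])
w=cv2.cvtColor(cw["image"],cv2.COLOR_RGB2BGR)[0:290,220:420]
for y in(-.096,-.1): print(y,proj(nest(N,[[-.025,y,.066],[.025,y,.066]]),*K).round(0).tolist())
g=cv2.resize(g,(480,343),interpolation=cv2.INTER_CUBIC);o=np.zeros((580,780,3),np.uint8);o[:343,:480]=g
w=cv2.resize(w,(290,420));o[:420,485:775]=w
cv2.imwrite("pics/m3.png",cv2.convertScaleAbs(o,alpha=1.3,beta=15))
```

```text
t 3.77 F [-2.4 -9.1  0.3] shift [-0.005 -0.001  0.005] turn [-0.     0.003 -0.001]
-0.096 [[270.0, 234.0], [360.0, 234.0]]
-0.1 [[270.0, 241.0], [360.0, 241.0]]
```

View pics/m3.png

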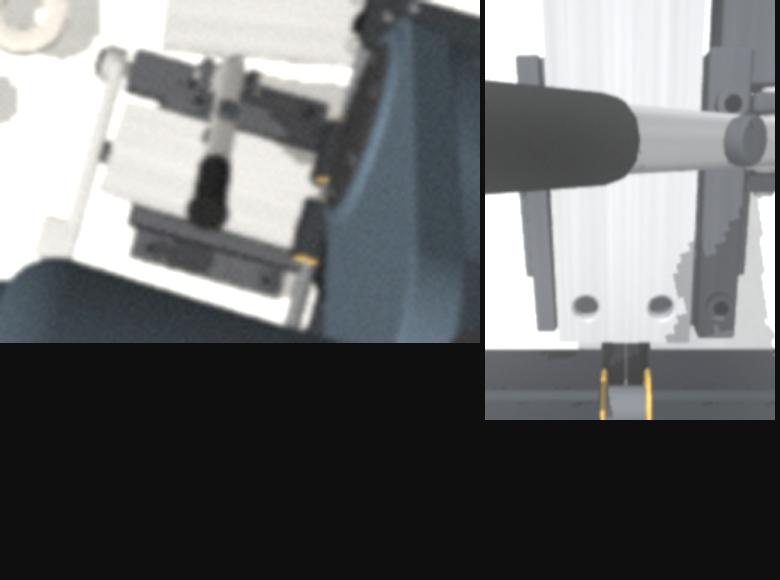

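The wrist view shows the tail about 4 mm beyond the ledge, and the top view shows the front edge at the stop button (105,150). The force rose to 9 N, so the blank is seated. I'll back off, rise, and go above the handle.

Request:
step_arm(
  steps=[
    [-0.02,0,0,0,0,0,1],
    [-0.06,0,0,0,0,0,1],
    [-0.06,0,-0.13,0,0,0,1],
    [-0.06,0,-0.26,0,0,0,1],
    [-0.06,0,-0.39,0,0,0,1],
    [-0.06,0,-0.46,0,0,0,1],
    [-0.06,0,-0.46,0,0,0,1],
  ],
)

```text
time_s: 4.45
position: [0.4958, -0.0623, 0.2192]
tcp_rot: [[0.28, 0.96, 0.01], [0.96, -0.28, -0.003], [0.0, 0.01, -1.0]]
force: [0.6, -0.0, -0.5]
opening: 0.003
grasp_force: 0.0
```

Run:
```python
from h import *
go([-.022,-.028,.175])
c=capture("top")
g=cv2.cvtColor(c["image"],cv2.COLOR_RGB2BGR)
T=(c["world_from_camera"],c["vertical_fov"],c["cx"],c["cy"])
for a in(.5,.6,.7,.85): print(a,proj(nest(N,grip(a)),*T).round(1),np.round(grip(a),3))
cv2.imwrite("pics/t4.png",cv2.resize(cv2.convertScaleAbs(g[180:280,320:460],alpha=1.3,beta=15),None,fx=5,fy=5,interpolation=cv2.INTER_CUBIC))
```

```text
t 4.45 F [ 0.6 -0.  -0.5] shift [ 0.324 -0.089  0.063] turn [ 0.013 -0.    -0.004]
0.5 [[378.  247.4]] [-0.033 -0.028  0.135]
0.6 [[379.7 242.8]] [-0.025 -0.028  0.143]
0.7 [[381.5 237.7]] [-0.017 -0.028  0.15 ]
0.85 [[384.4 229.3]] [-0.004 -0.028  0.159]
```

View pics/t4.png

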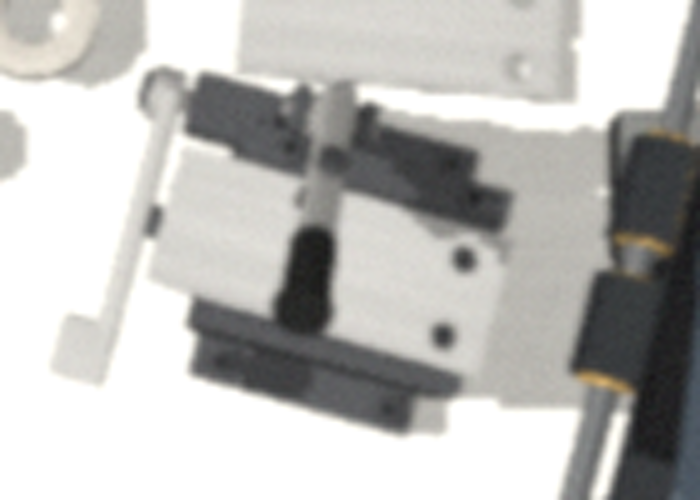

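The top view shows the blank's front edge (165,215) touching the stop button (153,220). The handle runs from (315,235) to (300,330), which puts the lever at about 0.6 rad. I'll move above the handle.

Request:
step_arm(
  steps=[
    [0.12,-0.03,0.02,0,0,0,1],
    [0.24,-0.08,0.04,0,0,0,1],
    [0.325,-0.09,0.06,0,0,0,1],
    [0.325,-0.09,0.06,0,0,0,1],
    [0.325,-0.09,0.06,0,0,0,1],
  ],
)

```text
time_s: 4.92
position: [0.4929, 0.0411, 0.1947]
tcp_rot: [[0.277, 0.961, -0.004], [0.961, -0.277, 0.001], [-0.001, -0.004, -1.0]]
force: [0.1, 0.5, -0.0]
opening: 0.004
grasp_force: 0.0
```

Run:
```python
from h import *
for a in(.6,.4,.2,0,-.06):
    g=grip(a); print(a,np.round(g,4));go(g)
```

```text
0.6 [-0.0254 -0.028   0.1429]
t 4.92 F [ 0.1  0.5 -0. ] shift [-0.004  0.006  0.089] turn [-0.005  0.001 -0.   ]
0.4 [-0.0392 -0.028   0.1268]
t 4.92 F [ 0.1  0.5 -0. ] shift [-0.004 -0.04   0.143] turn [-0.005  0.001 -0.   ]
0.2 [-0.0496 -0.028   0.1082]
t 4.92 F [ 0.1  0.5 -0. ] shift [-0.004 -0.074  0.205] turn [-0.005  0.001 -0.   ]
0 [-0.056 -0.028  0.088]
t 4.92 F [ 0.1  0.5 -0. ] shift [-0.004 -0.095  0.273] turn [-0.005  0.001 -0.   ]
-0.06 [-0.0571 -0.028   0.0817]
t 4.92 F [ 0.1  0.5 -0. ] shift [-0.004 -0.099  0.294] turn [-0.005  0.001 -0.   ]
```

Request:
step_arm(
  steps=[
    [-0.004,0.0,0.05,0,0,0,1],
    [-0.004,0.0,0.08,0,0,0,1],
    [-0.004,-0.005,0.1,0,0,0,1],
    [-0.004,-0.02,0.12,0,0,0,1],
    [-0.004,-0.04,0.145,0,0,0,1],
    [-0.004,-0.055,0.17,0,0,0,1],
    [-0.004,-0.07,0.195,0,0,0,1],
    [-0.004,-0.08,0.215,0,0,0,1],
  ],
)

```text
time_s: 5.58
position: [0.4663, 0.0457, 0.1307]
tcp_rot: [[0.28, 0.96, -0.009], [0.96, -0.28, 0.002], [-0.001, -0.009, -1.0]]
force: [-1.2, -0.1, 3.0]
opening: 0.007
grasp_force: 1.5
```

Request:
step_arm(
  steps=[
    [0,-0.005,0.02,0,0,0,1],
    [0,-0.01,0.035,0,0,0,1],
    [0,-0.012,0.045,0,0,0,1],
    [0,-0.012,0.045,0,0,0,1],
  ],
)

```text
time_s: 5.92
position: [0.4689, 0.0457, 0.1181]
tcp_rot: [[0.28, 0.96, 0.002], [0.96, -0.28, -0.001], [-0.0, 0.002, -1.0]]
force: [0.5, -0.2, -0.3]
opening: 0.007
grasp_force: 0.2
```

```bash
python3 -c "
from h import *
go(grip(-.06))"
```

```text
t 5.92 F [ 0.5 -0.2 -0.3] shift [ 0.003 -0.019  0.038] turn [ 0.002  0.    -0.005]
```

Request:
step_arm(
  steps=[
    [0,-0.01,0.015,0,0,0,1],
    [0,-0.018,0.025,0,0,0,1],
    [0,-0.018,0.03,0,0,0,1],
    [0,-0.018,0.03,0,0,0,1],
  ],
)

```text
time_s: 6.25
position: [0.4666, 0.0469, 0.1101]
tcp_rot: [[0.279, 0.96, 0.009], [0.96, -0.279, -0.002], [0.001, 0.009, -1.0]]
force: [4.9, -3.4, -0.8]
opening: 0.005
grasp_force: 2.5
```

Request:
step_arm(
  steps=[
    [0,0,0.006,0,0,0,1],
    [0,0,0.006,0,0,0,1],
  ],
)

```text
time_s: 6.42
position: [0.4663, 0.047, 0.1084]
tcp_rot: [[0.279, 0.96, 0.009], [0.96, -0.279, -0.002], [0.001, 0.009, -1.0]]
force: [4.8, -4.6, 2.5]
opening: 0.005
grasp_force: 3.5
```

Request:
step_arm(
  steps=[
    [0,0,0.004,0,0,0,1],
    [0,0,0.004,0,0,0,1],
  ],
)

```text
time_s: 6.58
position: [0.4661, 0.0471, 0.1074]
tcp_rot: [[0.279, 0.96, 0.008], [0.96, -0.279, -0.002], [0.001, 0.009, -1.0]]
force: [4.3, -3.3, 4.0]
opening: 0.006
grasp_force: 3.9
```

Run:
```python
from h import *
go(grip(-.06))
cw=capture("wrist");c=capture("scene");t=capture("top")
B=lambda c:cv2.cvtColor(c["image"],cv2.COLOR_RGB2BGR)
o=np.zeros((590,790,3),np.uint8)
o[:400,:390]=cv2.resize(B(cw)[80:400,164:476],(390,400));o[:300,395:775]=cv2.resize(B(c)[200:290,270:384],(380,300),interpolation=cv2.INTER_CUBIC)
o[305:585,395:775]=cv2.resize(B(t)[180:280,320:456],(380,280),interpolation=cv2.INTER_CUBIC)
cv2.imwrite("pics/m5.png",cv2.convertScaleAbs(o,alpha=1.3,beta=15))
```

```text
t 6.58 F [ 4.3 -3.3  4. ] shift [ 0.001 -0.009  0.002] turn [ 0.011 -0.001 -0.003]
```

View pics/m5.png

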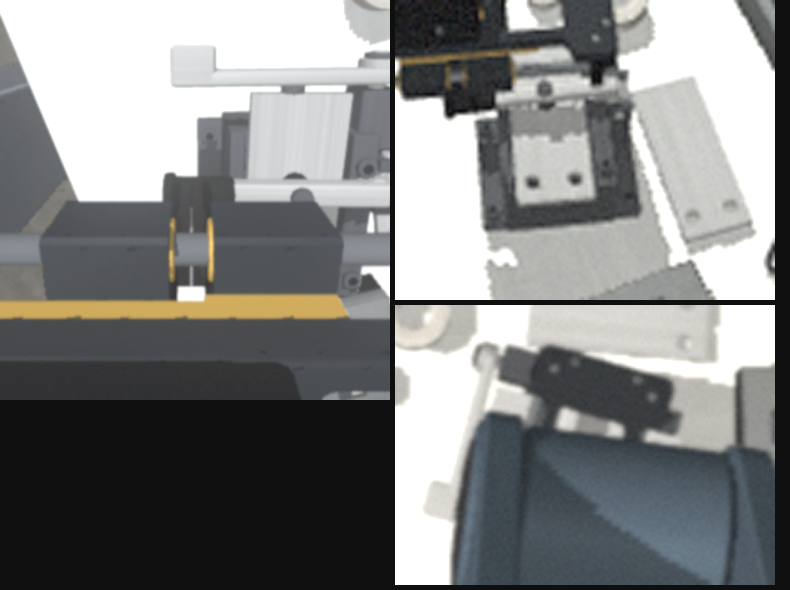

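The fingertips rest on the handle, which is nearly level. They are touching the small knob at its free end (170,190), which explains the sideways force. I'll ease back about 3 mm and press on.

Request:
step_arm(
  steps=[
    [0,0.012,0.0,0,0,0,1],
    [0,0.012,0.006,0,0,0,1],
    [0,0.012,0.006,0,0,0,1],
  ],
)

```text
time_s: 6.98
position: [0.4664, 0.0469, 0.1065]
tcp_rot: [[0.279, 0.96, 0.002], [0.96, -0.279, -0.0], [0.0, 0.002, -1.0]]
force: [-2.0, -1.1, 21.0]
opening: 0.006
grasp_force: 10.9
```

Request:
step_arm(
  steps=[
    [0,0,0.006,0,0,0,1],
    [0,0,0.006,0,0,0,1],
  ],
)

```text
time_s: 7.15
position: [0.4665, 0.0469, 0.1061]
tcp_rot: [[0.279, 0.96, 0.003], [0.96, -0.279, -0.001], [0.0, 0.003, -1.0]]
force: [-3.2, -2.3, 33.7]
opening: 0.0
grasp_force: 17.8
```

Request:
step_arm(
  steps=[
    [0,0,0.006,0,0,0,1],
    [0,0,0.006,0,0,0,1],
  ],
)

```text
time_s: 7.32
position: [0.4665, 0.047, 0.1057]
tcp_rot: [[0.279, 0.96, 0.004], [0.96, -0.279, -0.001], [0.0, 0.004, -1.0]]
force: [-6.4, -1.1, 46.9]
opening: 0.005
grasp_force: 24.8
```

Hard limit reached, with the tip at 81 mm, which matches the lever's fully-down position. I'll release upward.

Request:
step_arm(
  steps=[
    [0,0,-0.03,0,0,0,1],
    [0,0,-0.1,0,0,0,1],
    [0,0,-0.15,0,0,0,1],
    [0,0,-0.15,0,0,0,1],
  ],
)

```text
time_s: 7.65
position: [0.4665, 0.0473, 0.148]
tcp_rot: [[0.28, 0.96, 0.003], [0.96, -0.28, -0.0], [0.001, 0.003, -1.0]]
force: [0.9, 0.1, 0.4]
opening: 0.007
grasp_force: 0.0
```

Run:
```python
from h import *
for q in([-.057,.036,.085],[-.056,.036,.068],[-.05,.036,.021]): go(q)
cw=capture("wrist");c=capture("scene")
B=lambda c:cv2.cvtColor(c["image"],cv2.COLOR_RGB2BGR)
o=np.zeros((420,790,3),np.uint8)
o[:400,:390]=cv2.resize(B(cw)[0:320,164:476],(390,400));o[:300,395:775]=cv2.resize(B(c)[200:290,270:384],(380,300),interpolation=cv2.INTER_CUBIC)
cv2.imwrite("pics/m6.png",cv2.convertScaleAbs(o,alpha=1.3,beta=15))
```

```text
t 7.65 F [0.9 0.1 0.4] shift [ 0.213 -0.01   0.127] turn [ 0.004 -0.001 -0.004]
t 7.65 F [0.9 0.1 0.4] shift [ 0.213 -0.007  0.184] turn [ 0.004 -0.001 -0.004]
t 7.65 F [0.9 0.1 0.4] shift [0.213 0.012 0.34 ] turn [ 0.004 -0.001 -0.004]
```

View pics/m6.png

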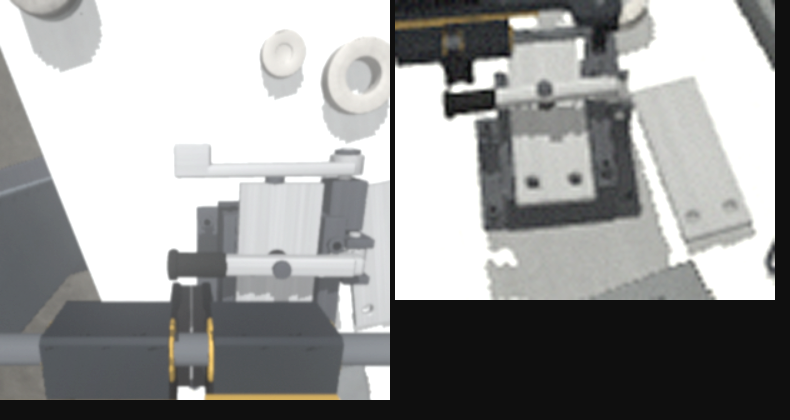

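The lever is down, the blank is still at the button (275,180), and the thumb pad (192,160) is in line with the finger. I'll move above the pad and press.

Request:
step_arm(
  steps=[
    [0.1,-0.005,0,0,0,0,1],
    [0.213,-0.01,0.05,0,0,0,1],
    [0.213,-0.01,0.12,0,0,0,1],
    [0.213,-0.01,0.15,0,0,0,1],
    [0.213,-0.01,0.15,0,0,0,1],
  ],
)

```text
time_s: 8.17
position: [0.478, 0.1095, 0.0981]
tcp_rot: [[0.279, 0.96, -0.008], [0.96, -0.279, -0.0], [-0.002, -0.008, -1.0]]
force: [-0.0, -0.8, -0.2]
opening: 0.005
grasp_force: 0.0
```

Request:
step_arm(
  steps=[
    [0,0.003,0.03,0,0,0,1],
    [0,0.005,0.05,0,0,0,1],
    [0,0.009,0.075,0,0,0,1],
    [0,0.012,0.1,0,0,0,1],
    [0,0.016,0.125,0,0,0,1],
    [0,0.019,0.15,0,0,0,1],
    [0,0.021,0.17,0,0,0,1],
    [0,0.021,0.17,0,0,0,1],
  ],
)

```text
time_s: 8.83
position: [0.488, 0.1072, 0.0492]
tcp_rot: [[0.28, 0.96, 0.002], [0.96, -0.28, -0.0], [0.0, 0.001, -1.0]]
force: [-0.3, -0.2, -0.2]
opening: 0.006
grasp_force: 0.0
```

Request:
step_arm(
  steps=[
    [0,0.001,0.015,0,0,0,1],
    [0,0.001,0.018,0,0,0,1],
    [0,0.001,0.018,0,0,0,1],
  ],
)

```text
time_s: 9.08
position: [0.4885, 0.1073, 0.0477]
tcp_rot: [[0.279, 0.96, 0.004], [0.96, -0.279, -0.0], [0.001, 0.004, -1.0]]
force: [-5.1, -1.7, 26.0]
opening: 0.006
grasp_force: 12.3
```

```bash
python3 -c "
from h import *
go([-.05,.036,.021])"
```

```text
t 9.08 F [-5.1 -1.7 26. ] shift [ 0.001 -0.001  0.006] turn [ 0.005 -0.001 -0.003]
```

Request:
step_arm(
  steps=[
    [0,-0.005,-0.03,0,0,0,1],
    [0,-0.02,-0.14,0,0,0,1],
    [0,-0.04,-0.28,0,0,0,1],
    [-0.05,-0.05,-0.42,0,0,0,1],
    [-0.19,-0.05,-0.5,0,0,0,1],
    [-0.32,-0.05,-0.55,0,0,0,1],
    [-0.4,-0.05,-0.55,0,0,0,1],
    [-0.4,-0.05,-0.55,0,0,0,1],
  ],
)

```text
time_s: 9.75
position: [0.4398, -0.0079, 0.2116]
tcp_rot: [[0.284, 0.959, 0.005], [0.959, -0.284, -0.003], [-0.002, 0.006, -1.0]]
force: [-0.7, -0.5, 0.2]
opening: 0.004
grasp_force: 0.0
```

Run:
```python
from h import *
s=read_state();print(s['time_s'],s['force'])
cw=capture("wrist");c=capture("scene");t=capture("top")
R=np.eye(4);R[:3,:3]=s['tcp_rot'];R[:3,3]=s['position']
K=(R@cw["T_tool_cam"],cw["vertical_fov"],cw["cx"],cw["cy"])
im=B=cv2.cvtColor(cw["image"],cv2.COLOR_RGB2BGR)
Q=[[-.048,.034,.021],[-.025,.02,.066],[.025,.02,.066],grip(-.06)]
print(proj(nest(N,Q),*K).round().tolist())
o=np.zeros((560,790,3),np.uint8)
o[:400,:500]=cv2.resize(im[0:280,140:490],(500,400),interpolation=cv2.INTER_CUBIC)
o[:225,505:790]=cv2.resize(cv2.cvtColor(c["image"],cv2.COLOR_RGB2BGR)[190:280,270:384],(285,225),interpolation=cv2.INTER_CUBIC)
o[230:440,505:790]=cv2.resize(cv2.cvtColor(t["image"],cv2.COLOR_RGB2BGR)[160:275,300:456],(285,210),interpolation=cv2.INTER_CUBIC)
cv2.imwrite("pics/m7.png",cv2.convertScaleAbs(o,alpha=1.2,beta=10))
```

```text
9.75 [-0.72569433 -0.47219577  0.21597005]
[[331.0, 62.0], [360.0, 72.0], [415.0, 71.0], [324.0, 128.0]]
```

View pics/m7.png

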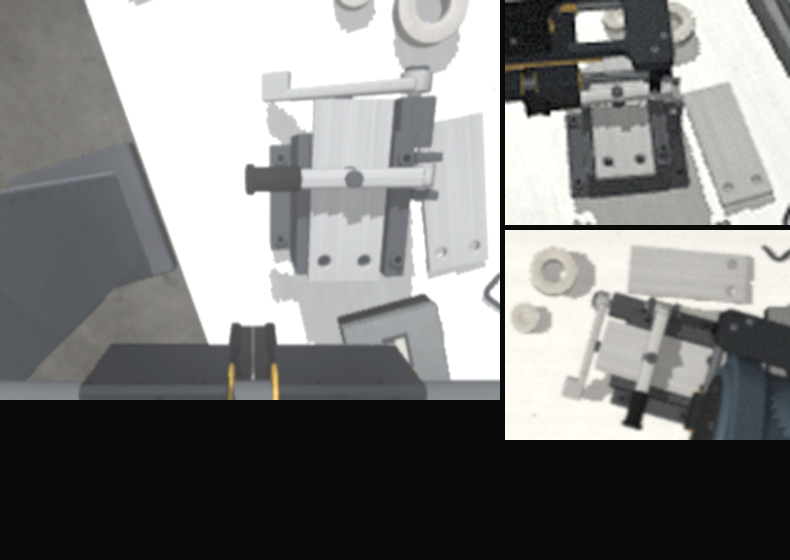

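The final view shows:
- the thumb pad at about (334,60) in full-frame pixels, against (331,62) predicted for fully down
- the blank overhanging, with its front edge at about row 68 against about 71 predicted
- the lever closed
- the spare blank, ring gauge and pot magnet in place

The robot is clear, so I'm handing in.

```bash
python3 -c "
from rig import *
print(hand_in())"
```

```text
the job is handed in; nothing more can be done
None
```

I pushed the blank to the end stop, pressed the lever down until it clamped, then pressed the end stop fully down. The final camera check agreed, and I handed the job in at about 10 s; no verdict came back. The one doubt is that pressing the lever peaked at about 47 N at the fingertips, above the 40 N limit stated for the arm and gripper body.

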